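# Pin the punching guide bar in its clevis

## Task

Get the book-punching jig ready: swing its guide bar in over the book until the eye at the bar's end lines up with the holes of the clevis, then take the clevis pin from its stand and push it down through both clevis plates and the bar until its collar sits on the upper plate. Let go of the pin and leave the paste jar standing where it is.

Things in the scene. Friction and masses are not known exactly. Their poses are not given: they have to be found in the camera images.
- jig: Punching jig, fixed: light wooden board 250 x 270 x 14 mm carrying a black book (210 x 153 x 16 mm), a pivot post at its left front, a steel clevis at its right front. Origin at table height under the middle of the closed guide bar; x to the back of the board (board x -40 to +210, y -135 to +135 mm), y from clevis to pivot, z up.
- pivot (a point): Axis of the guide bar's hinge (vertical), at the bar's mid-thickness: 105 mm along +y of the jig, 44 mm above the table. The hub and its nut rise to 57 mm above the table.
- clevis_hole (a point): Centre of the clevis's upper hole on the upper plate's top, 105 mm along -y of the jig, 58 mm above the table. Two level steel plates 36 mm wide, 7 mm thick (51-58 and 30-37 mm above the table), each with a vertical 14 mm through hole 14 mm behind its front edge; a web, 58 mm high, joins them at the back (+x), front and sides are open. 16 mm of free space below the lower plate.
- guide_bar (a joint): Guide bar's hinge angle, rad. 0: eye in line with the clevis holes, bar's front edge flush with the plates' front edges; positive: swung open toward the robot (clockwise from above). Stops at 0.95 and -0.055 (against the web, 12 mm past alignment: too far). Stiff (0.08 N m friction): stays where it is left.
- bar_eye (a point): Centre of the eye near the free end of the aluminium guide bar, on its top face, 210 mm from the pivot, 48 mm above the table: a vertical 14 mm through hole. The bar is 28 mm wide, 8 mm thick (40-48 mm above the table) and ends 18 mm beyond the eye. Five tiny brass bushes along the bar are punch guides, not the eye.
- bar_knob (a point): Centre of the top of the upright dark steel knob on the guide bar, 115 mm from the pivot, 80 mm above the table: a cylinder of 16 mm diameter, standing 32 mm above the bar, with a low 22 mm washer (3 mm) at its foot. Grip or push the bar here.
- pin: Loose clevis pin, 60 g, upright in the pin stand. Origin on its axis at the underside of its collar; z up to its grip. Below: steel shank, 10 mm diameter, 40 mm long, the last 9 mm tapering to a 4 mm tip. Above: collar 22 mm diameter, 5 mm thick, then a ribbed brass grip 14 mm diameter, 32 mm long (5 to 37 mm above the origin).
- pin_stand: Turned wooden stand fixed to the table, left or right of the jig: foot 64 mm across, top 42 mm across, 50 mm high, with a vertical hole of about 14 mm in which the pin stands, its collar resting on the top. Origin at the centre of its underside.
- paste_jar: Bystander: white jar with red lid, 66 mm across, 67 mm high, loose, on the other side of the jig from the pin stand. Origin at the centre of its underside.
Mind the look-alikes: they are no part of the job. Leave any blue or green look-alike of the pin alone.

How it is judged (in metres and radians):
On the way, in this order (a step that is already met when the one before it is completed fails the run):
1. the guide bar is swung into the clevis (within 0.05 rad of alignment) while the pin is still out of the clevis (value of joint guide_bar between -0.05 and 0.05 rad and (z of pin in the frame of clevis_hole above 0.03 m or horizontal distance between pin and clevis_hole above 0.02 m)), for 0.1 s.
2. the pin is through clevis and bar, its collar on the upper plate (horizontal distance between pin and clevis_hole below 0.005 m and z of pin in the frame of clevis_hole below 0.004 m and value of joint guide_bar between -0.03 and 0.03 rad), for 0.1 s.
At the end, for the whole second after the job is handed in: The pin stands upright (within 0.12 rad) in the clevis, its axis within 5 mm of the clevis hole's centre and its collar resting on the upper plate (within 4 mm); the guide bar is within 0.03 rad of alignment, held by the pin; the pin is released and at rest (all of step 2 and z of pin in the frame of clevis_hole above -0.003 m and angle between pin's own z axis and vertical below 0.12 rad and linear speed of pin below 0.02 m/s); the robot touches nothing.
It fails at once if the paste jar is moved more than 30 mm or tipped over (distance of paste_jar from where it was at the start of the episode above 0.03 m or angle between paste_jar's own z axis and vertical above 0.5 rad).
It also fails if it takes over 48 s, if anything falls off the work surface, if the arm or the gripper's body presses on something with over 40 N, if the wrist force passes 120 N, or if a joint passes its speed limit or range.

## Robot

A 6-joint arm with a two-finger parallel gripper is mounted at the origin on a cart in front of the work surface, level with it; the furniture and walls round the work are solid. World frame = base frame: x ahead of the robot, y to its left, z up, the work surface at z = 0. Lengths are in mm, angles in rad, forces in N, time in s.
With the tool pointing down it reaches from about 300 to 775 mm from the base axis. Payload 14.6 kg.
Tool frame: the origin (TCP) lies midway between the tips of the shut fingers; the grasp point (between the pads) lies 19 mm behind it (pinch_z is the distance from the TCP to the grasp point, in mm); z points along the fingers, y is the direction in which the jaws open and shut (so a half turn about z gives the same grasp; the last joint's range is limited). The gripper opens to 94 mm and grips with 3 to 60 N. Pads are 16 mm wide; open, the fingers measure 119 mm over their backs; the gripper's body (75 mm by 177 mm) begins 78 mm behind the grasp point.
Start: joints at [-0.067, 0.3, 1.521, -0, 1.321, -0.067], TCP at [549.99, -0.002, 205.446] pointing down, gripper open.
Joint ranges: [-3.03, 3.03], [-0.79, 2.21], [0.23, 2.52], [-1.04, 4.18], [0, 3.07], [-2.55, 2.55]. Speed limits (rad/s): [2.22, 2.22, 2.57, 3.14, 3.14, 3.14].

## Interface

Orientations are given as [roll, pitch, yaw] about the fixed x, y, z axes, in that order (R = Rz(yaw) Ry(pitch) Rx(roll)).
In Python, from cell import read_state, camera, sign_off, pinch_z gives the robot as it stands. The module is installed in compiled form; this text tells all that it offers.
- The arm moves only by the tool servo_tool, never from a script. Its argument "series" is a list of rows, each a list of 6 numbers: the shift along the tool's x, y, z in cm, then the turn, a rotation vector about the tool's x, y, z in rad. In form: [[tx, ty, tz, rx, ry, rz], ...]. A call has exactly 10 rows; each row is the pose to reach, as a shift and turn from the pose commanded when the call began, along the tool's axes at that moment; what a row does not reach only later rows make up. A row lasts 1/12 s, in which the tool goes at most 41.7 mm and 7.16 degrees, less where a joint would pass 70% of its speed; a pose out of reach is approached as far as the arm can. A call with a gripper value outside its range is refused whole. "gripper" is the finger opening in cm, from 0 to 9.4, set as the call begins (left out, the last holds). The fingers move at their own pace and stop on an object; "grip_force" is the grip in N (left out, the last holds). Time passes only in rows, so rows that repeat a pose let the fingers close, or fill a call up. It gives the time, the measured TCP pose, the force and the opening at its end, in the units of the state.
- read_state(): the state, without advancing time (a new reading comes with each control period).
- camera(name): name is "scene" or "side" or "wrist"; returns a dict with "pixels" (400x640x3 uint8, red, green, blue), "fx", "fy", "cx", "cy" (pixels), "k1" (the pictures are not rectified: a ray, as slopes to the right and down, at radius r is drawn at 1 + k1 r^2 times it, then the intrinsics apply), "pose" (4x4, takes a point from camera to world coordinates); the wrist camera has in their place "mount" (4x4, takes a point from camera to tool coordinates, whose origin is the TCP and whose axes are the flange's). Camera axes: x right, y down, z forward; pixel columns grow to the right and rows downward; lengths in mm; the calibration is good to about 2 mm. A picture is of the moment at which its call begins: read the wrist's pose just before it. There is no depth.
- sign_off(): hands the job in, once; it reports no verdict.
The state is a dict: "clock": time; "joints": joint angles; "qd": joint speeds; "effort": joint torques, N m; "eef_pos": TCP position; "eef_rot": TCP orientation; "wrist_force": force on the tool from outside, world axes, zero at the start; "moment": the same for the moment, N m; "finger_gap": finger opening in mm.
Only numpy, scipy, OpenCV 4.12 (cv2) and the standard library are available. Lean on these libraries where they do the work, as an engineer would, in place of code of your own. Each camera call takes 0.05 s, during which the arm holds its last target.

## Working session

There is one attempt and no reset: what is moved stays moved. The work goes in short steps, Python scripts to look and compute and a tool call to move; the robot and the scene stay as the last step left them, time stands still between calls to the robot, and variables do not carry over. Pictures are saved under pics/ and viewed, and the job is handed in when it is done.

Besides the shell and the picture viewer there is one more tool, called after "Emit:" as name(argument=value, ...) on one line, values as JSON. servo_tool: Moves the arm, as the interface text tells. Its arguments: {"type":"object","properties":{"series":{"type":"array"},"gripper":{"type":"number"},"grip_force":{"type":"number"}},"required":["series"]}

```bash
mkdir -p pics
cat > h.py <<'E'
import numpy as np, cv2
from cell import read_state, camera, sign_off, pinch_z
from scipy.spatial.transform import Rotation as R
def tool():
    s=read_state(); T=np.eye(4); T[:3,:3]=R.from_euler('xyz',s['eef_rot']).as_matrix(); T[:3,3]=s['eef_pos']; return T
def shot(name,fn=None):
    T=tool(); c=camera(name); 
    c['P']=np.array(c['pose']) if 'pose' in c else T@np.array(c['mount'])
    if fn: cv2.imwrite('pics/'+fn,cv2.cvtColor(c['pixels'],cv2.COLOR_RGB2BGR)); np.savez('pics/'+fn[:-4]+'.npz',**{k:np.array(v) for k,v in c.items()})
    return c
def load(fn):
    d=np.load('pics/'+fn+'.npz'); return {k:d[k] for k in d}
def ray(c,u,v):
    xd=(u-c['cx'])/c['fx']; yd=(v-c['cy'])/c['fy']; x,y=xd,yd
    for _ in range(30):
        f=1+c['k1']*(x*x+y*y); x,y=xd/f,yd/f
    d=c['P'][:3,:3]@np.array([x,y,1.0]); return c['P'][:3,3],d/np.linalg.norm(d)
def plane(c,u,v,z):
    o,d=ray(c,u,v); return o+d*(z-o[2])/d[2]
def proj(c,p):
    q=np.linalg.inv(c['P'])@np.append(p,1); x,y=q[0]/q[2],q[1]/q[2]; f=1+c['k1']*(x*x+y*y)
    return np.array([c['fx']*x*f+c['cx'],c['fy']*y*f+c['cy']])
E
python3 - <<'E'
from h import *
print(read_state()); print(pinch_z)
for n in ['scene','side','wrist']:
    c=shot(n,n+'0.png'); print(n,c['fx'],c['k1'],c['P'].round(3).tolist())
E
```

```text
{'clock': 0.0, 'joints': array([-6.65853194e-02,  3.00478712e-01,  1.52159191e+00,  3.31917475e-06,
        1.32067924e+00, -6.65975239e-02]), 'qd': array([-0.00037643,  0.00123848, -0.00085796,  0.00141357,  0.0007807 ,
        0.00022157]), 'effort': array([-1.53750298e-03, -5.31805658e+01, -3.52735734e+01,  7.07558286e-02,
        2.43994006e-02, -4.79655944e-05]), 'eef_pos': array([5.49737811e+02, 2.34969454e-02, 2.04877569e+02]), 'eef_rot': array([-3.14043822e+00, -8.02183779e-05,  1.57080766e+00]), 'wrist_force': array([ 0.01215424, -0.36928467, -0.05408991]), 'moment': array([-0.03477521, -0.01733925,  0.038001  ]), 'finger_gap': 93.91485934962395}
18.8
scene 489.6737688679432 -0.040984846261341676 [[0.683, -0.505, 0.528, -166.402], [-0.731, -0.485, 0.48, -618.161], [0.013, -0.713, -0.701, 1006.739], [0.0, 0.0, 0.0, 1.0]]
side 493.68566766376375 -0.010550847962343417 [[-0.937, -0.125, 0.325, 173.527], [-0.349, 0.342, -0.873, 928.763], [-0.002, -0.931, -0.364, 454.955], [0.0, 0.0, 0.0, 1.0]]
wrist 283.95634565854516 -0.019315060325506707 [[1.0, -0.001, -0.001, 549.871], [-0.001, -0.973, -0.232, 66.546], [-0.001, 0.232, -0.973, 383.187], [0.0, 0.0, 0.0, 1.0]]
```

View pics/scene0.png

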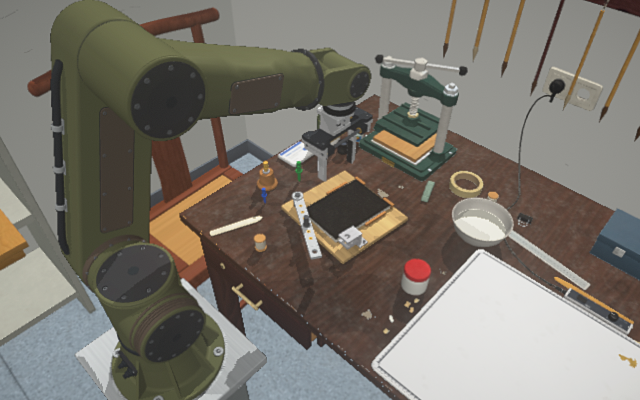

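View pics/side0.png

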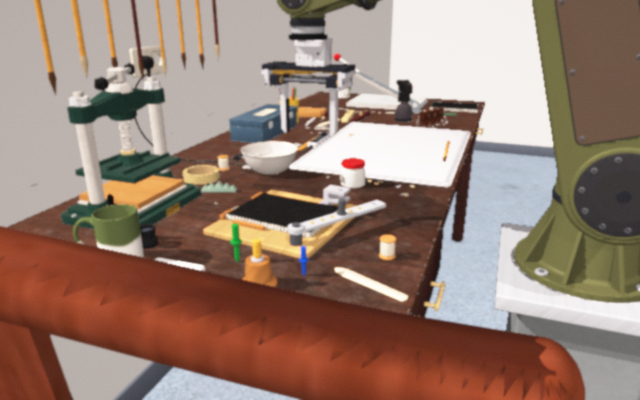

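View pics/wrist0.png

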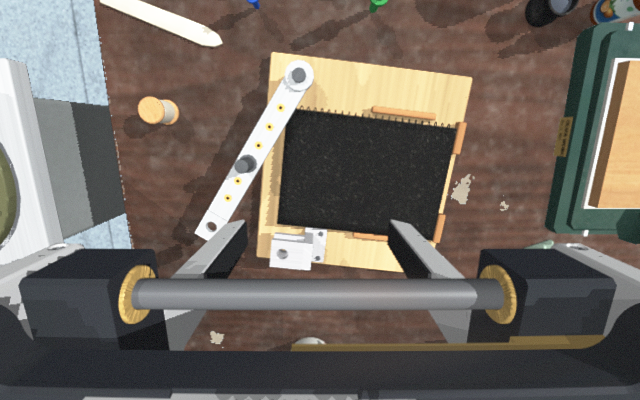

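Run:
```python
import cv2
a=cv2.imread('pics/wrist0.png')[40:290,180:340]; 
b=cv2.imread('pics/scene0.png')[150:260,240:380]
c=cv2.imread('pics/side0.png')[170:300,200:400]
cv2.imwrite('pics/z_w.png',cv2.resize(a,None,fx=2.4,fy=2.4,interpolation=2)); cv2.imwrite('pics/z_s.png',cv2.resize(b,None,fx=5,fy=5,interpolation=2)); cv2.imwrite('pics/z_d.png',cv2.resize(c,None,fx=4,fy=4,interpolation=2))
```

```text
(no output)
```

View pics/z_w.png

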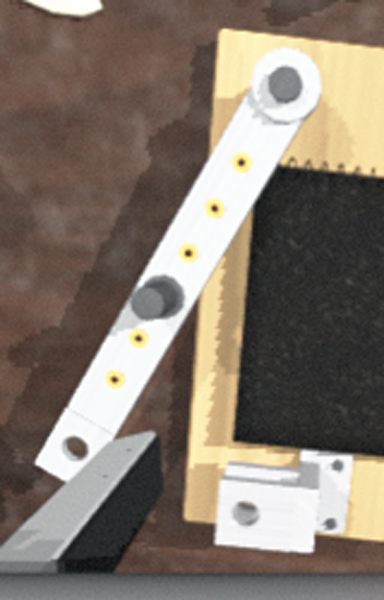

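View pics/z_s.png

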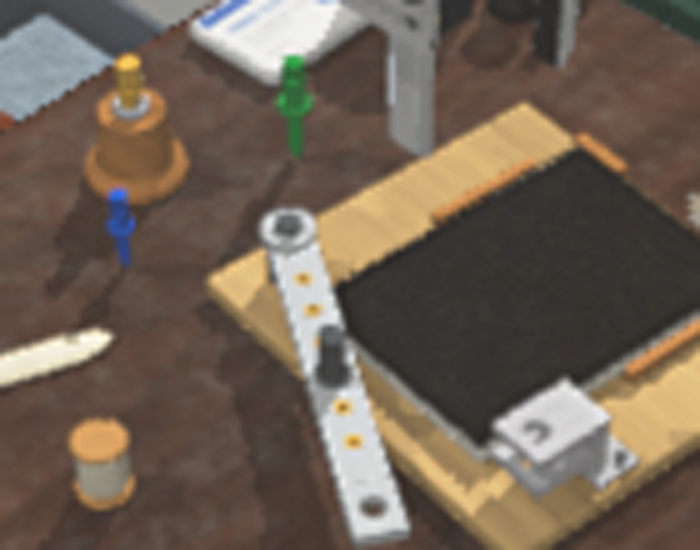

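View pics/z_d.png

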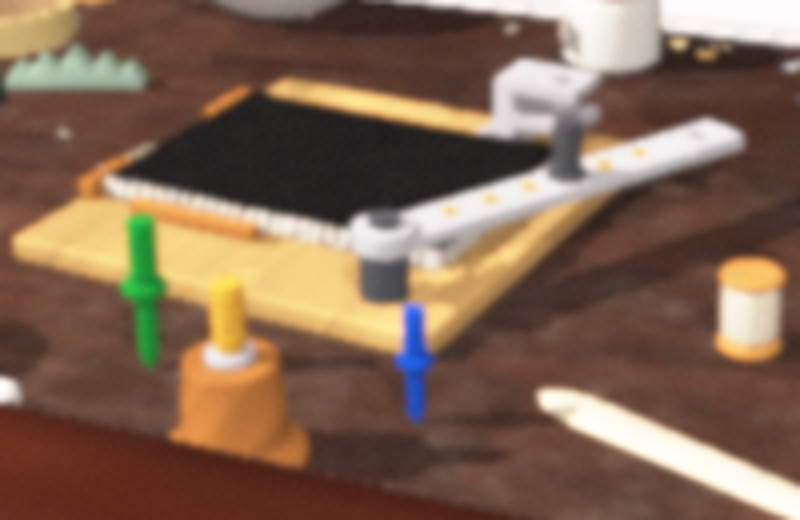

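Run:
```python
from h import *
w=load('wrist0');s=load('scene0');d=load('side0')
piv=plane(w,299.2,74.6,57); cl=plane(w,282.5,253.8,58); eye=plane(w,211.7,226.3,48); kn=plane(w,242,165.4,80)
print('wrist',piv,cl,eye,kn)
S=lambda x,y:(240+x/5,150+y/5); D=lambda x,y:(200+x/4,170+y/4)
print('scene piv',plane(s,*S(289,225),57),'cl',plane(s,*S(538,430),58),'eye',plane(s,*S(374,507),48),'kn',plane(s,*S(331,333),80))
def tri(a,b):
    o1,d1=ray(s,*S(*a));o2,d2=ray(d,*D(*b))
    t=np.linalg.lstsq(np.stack([d1,-d2],1),o2-o1,rcond=None)[0]
    p,q=o1+d1*t[0],o2+d2*t[1]; return ((p+q)/2).round(1),np.linalg.norm(p-q).round(1)
print('pin gripmid', tri((129,83),(228,313)),'piniop',tri((128,60),(228,282)))
print('collar', tri((131,106),(228,355)))
print('pin z87',plane(s,*S(128,62),87),plane(d,*D(228,284),87))
print('green top',tri((294,62),(141,220)),'blue top',tri((118,195),(414,308)))
print('green bot',tri((296,155),(150,363)),'blue bot',tri((124,264),(416,418)))
jb=plane(s,416,285,10);print('jar approx',jb)
for a in (piv,cl,eye,kn): print(np.linalg.norm((a-piv)[:2]))
dv=(piv-cl)[:2]; print('jig y yaw',np.arctan2(dv[1],dv[0])); de=(piv-eye)[:2]; print(np.arctan2(de[1],de[0]))
```

```text
wrist [530.37952571 124.47002171  57.        ] [506.58467175 -82.57605335  58.        ] [417.89992048 -50.22001653  48.        ] [469.11899531  29.65002645  80.        ]
scene piv [528.63306028 120.28136757  57.        ] cl [507.94256316 -85.20490345  58.        ] eye [417.20246246 -53.85659318  48.        ] kn [468.50498751  27.02474918  80.        ]
pin gripmid (array([539.3, 266.5,  69.3]), np.float64(1.9)) piniop (array([539.4, 266.8,  85.1]), np.float64(4.7))
collar (array([540. , 267.8,  49.9]), np.float64(2.5))
pin z87 [539.67814024 265.24309578  87.        ] [533.39031879 274.3522688   87.        ]
green top (array([616.3, 205. ,  74.4]), np.float64(2.8)) blue top (array([478. , 209.6,  55.4]), np.float64(2.6))
green bot (array([ 6.164e+02,  2.060e+02, -2.000e-01]), np.float64(2.6)) blue bot (array([4.777e+02, 2.102e+02, 1.000e-01]), np.float64(2.5))
jar approx [ 536.25337731 -291.59675667   10.        ]
0.0
208.40890640896347
207.7697549025
112.88792710497631
jig y yaw 1.456372922307924
0.9987346869363644
```

Emit:
servo_tool(series=[[0.3,-0.8,0.9,0,0,0],[0.7,-2.0,2.2,0,0,0],[1.1,-3.3,3.7,0,0,0],[1.6,-4.6,5.2,0,0,0],[2.0,-5.8,6.7,0,0,0],[2.4,-7.0,8.0,0,0,0],[2.7,-7.8,8.9,0,0,0],[2.8,-8.1,9.5,0,0,0],[2.8,-8.1,9.5,0,0,0],[2.8,-8.1,9.5,0,0,0]])

```text
clock: 0.98
eef_pos: [469.4, 27.9, 110.7]
eef_rot: [3.141, 0.0, 1.571]
wrist_force: [0.3, 1.0, 0.5]
finger_gap: 94.0
```

Run:
```python
from h import *
c=shot('wrist','wrist1.png'); print(read_state()['eef_pos'], proj(c,[469,29.6,80]), proj(c,[539.5,266.5,87]))
```

```text
[469.67583218  27.86078512 110.95938906] [316.728718   216.54114547] [ 439.11823987 -175.81275075]
```

View pics/wrist1.png

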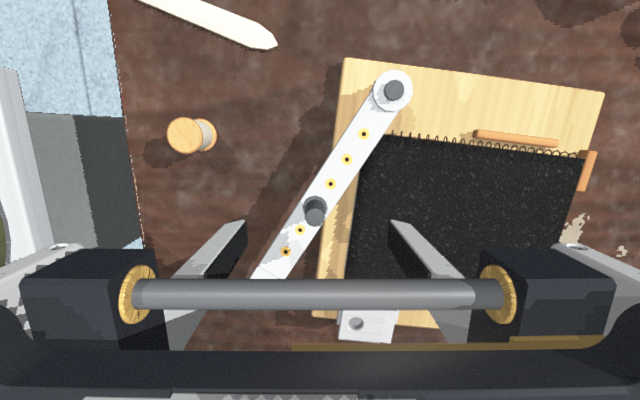

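Run:
```python
from h import *
c=load('wrist1')
a=cv2.imread('pics/wrist1.png')
z=np.hstack([cv2.resize(a[60:120,365:425],(360,360),interpolation=2),cv2.resize(a[185:245,285:345],(360,360),interpolation=2)])
z=np.vstack([z,cv2.resize(a[295:355,300:420],(720,240)[:2],interpolation=2)])
cv2.imwrite('pics/z1.png',z)
print(plane(c,395,90,57),plane(c,315,214,80),plane(c,356.5,323,58))
```

```text
[529.59652323 124.55452388  57.        ] [467.6760544   31.63838907  80.        ] [506.20951086 -81.82292903  58.        ]
```

View pics/z1.png

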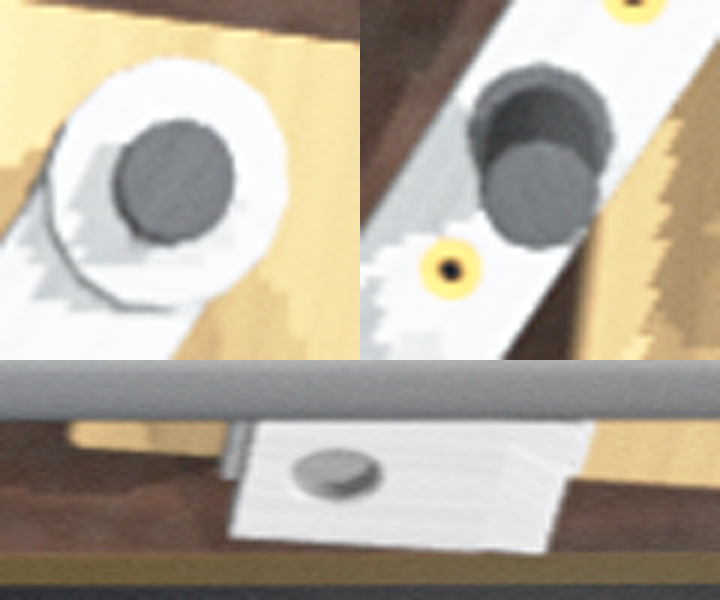

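Emit:
servo_tool(series=[[0.1,-0.1,0.8,0,0,0],[0.1,-0.1,2.0,0,0,0],[0.1,-0.1,3.4,0,0,0],[0.1,-0.1,4.6,0,0,0],[0.1,-0.1,5.3,0,0,0],[0.1,-0.1,5.5,0,0,0],[0.1,-0.1,5.5,0,0,0],[0.1,-0.1,5.5,0,0,0],[0.1,-0.1,5.5,0,0,0],[0.1,-0.1,5.5,0,0,0]])

```text
clock: 1.87
eef_pos: [468.3, 29.0, 56.0]
eef_rot: [3.141, 0.0, 1.571]
wrist_force: [-0.7, -0.2, 1.6]
finger_gap: 94.1
```

Emit:
servo_tool(series=[[0,0,0,0,0,0],[0,0,0,0,0,0],[0,0,0,0,0,0],[0,0,0,0,0,0],[0,0,0,0,0,0],[0,0,0,0,0,0],[0,0,0,0,0,0],[0,0,0,0,0,0],[0,0,0,0,0,0],[0,0,0,0,0,0]], gripper=1.0, grip_force=15)

```text
clock: 2.7
eef_pos: [468.0, 29.0, 55.4]
eef_rot: [-3.142, 0.0, 1.571]
wrist_force: [0.4, -0.5, 0.5]
finger_gap: 31.0
```

Run:
```python
from h import *
c=shot('wrist','wrist2.png'); print(read_state()['eef_pos'],read_state()['finger_gap'])
```

```text
[467.9846815   28.99194299  55.44479587] 27.01171404218336
```

View pics/wrist2.png

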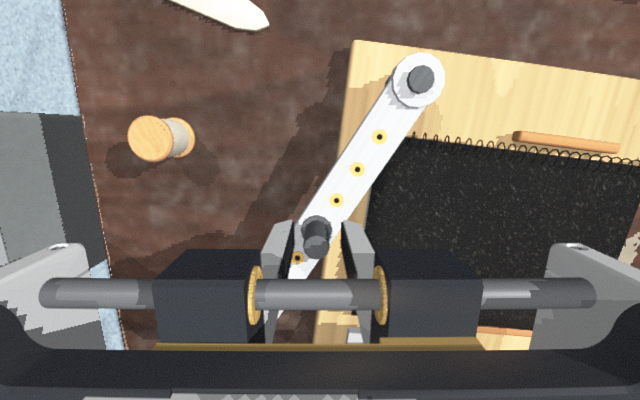

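Emit:
servo_tool(series=[[0,0,0,0,0,0],[0,0,0,0,0,0],[0,0,0,0,0,0],[0,0,0,0,0,0],[0,0,0,0,0,0],[0,0,0,0,0,0],[-0.2,0.3,0,0,0,0],[-0.41,0.69,0,0,0,0],[-0.62,1.1,0,0,0,0],[-0.82,1.52,0,0,0,0]])

```text
clock: 3.58
eef_pos: [483.2, 20.0, 55.4]
eef_rot: [-3.14, 0.001, 1.571]
wrist_force: [-5.0, -7.6, 3.1]
finger_gap: 15.8
```

Run:
```python
from h import *
c=shot('wrist','wrist3.png'); print(read_state()['eef_pos'],read_state()['finger_gap'])
```

```text
[483.81688298  19.63395087  55.41873346] 15.507609548995946
```

View pics/wrist3.png

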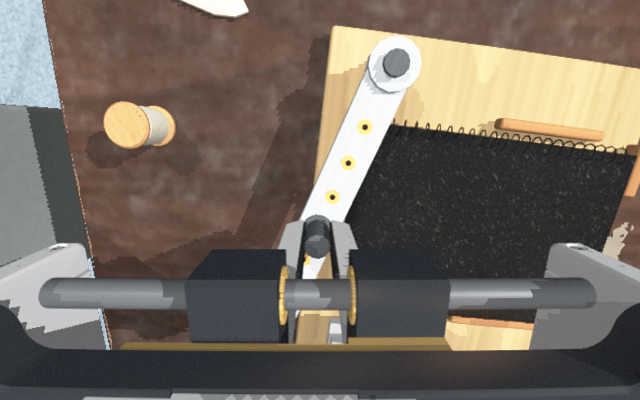

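Emit:
servo_tool(series=[[-0.17,0.4,0,0,0,0],[-0.34,0.85,0,0,0,0],[-0.48,1.3,0,0,0,0],[-0.61,1.73,0,0,0,0],[-0.71,2.15,0,0,0,0],[-0.79,2.51,0,0,0,0],[-0.85,2.85,0,0,0,0],[-0.89,3.1,0,0,0,0],[-0.89,3.1,0,0,0,0],[-0.89,3.1,0,0,0,0]])

```text
clock: 4.47
eef_pos: [514.4, 11.9, 55.4]
eef_rot: [3.141, -0.0, 1.571]
wrist_force: [0.2, -1.6, 0.1]
finger_gap: 15.6
```

Run:
```python
from h import *
c=shot('wrist','wrist4.png'); print(read_state()['eef_pos'],read_state()['finger_gap'])
c=shot('scene','scene4.png')
a=cv2.imread('pics/scene4.png')[170:270,260:400]; cv2.imwrite('pics/z4.png',cv2.resize(a,None,fx=5,fy=5,interpolation=2))
```

```text
[514.3342353   11.97527148  55.46282964] 15.352419587838257
```

View pics/z4.png

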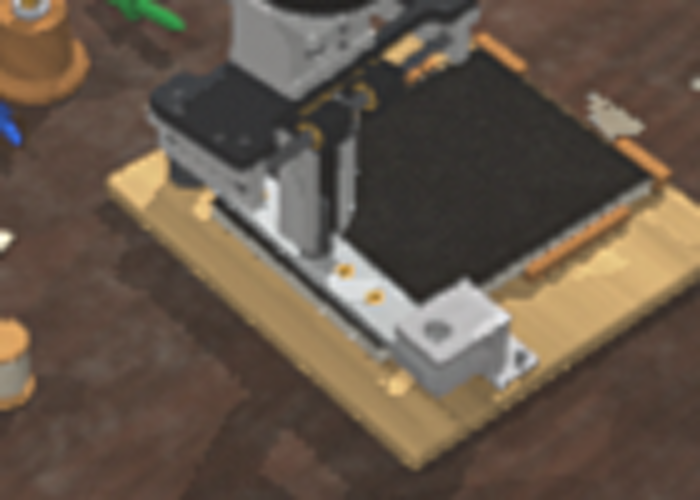

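View pics/wrist4.png

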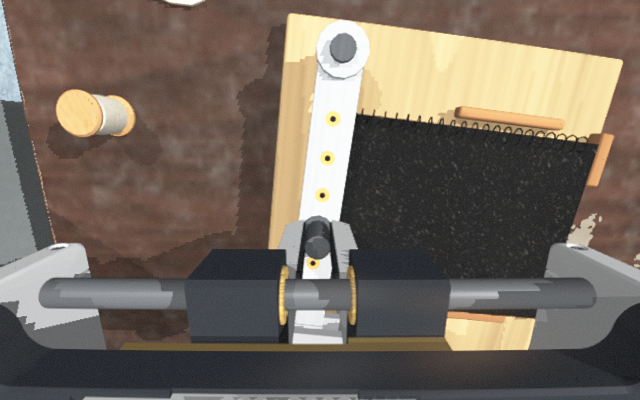

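Run:
```python
from h import *
a=cv2.imread('pics/scene4.png')[130:240,220:360]; b=cv2.imread('pics/scene0.png')[130:240,220:360];cv2.imwrite('pics/z5.png',cv2.resize(np.vstack([a,b]),None,fx=2.7,fy=2.7,interpolation=2))
```

```text
(no output)
```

View pics/z5.png

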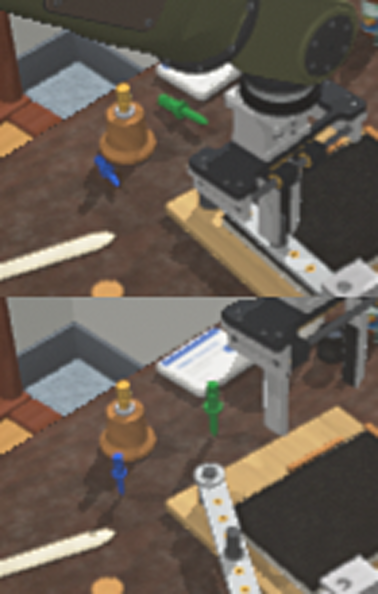

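View pics/scene4.png

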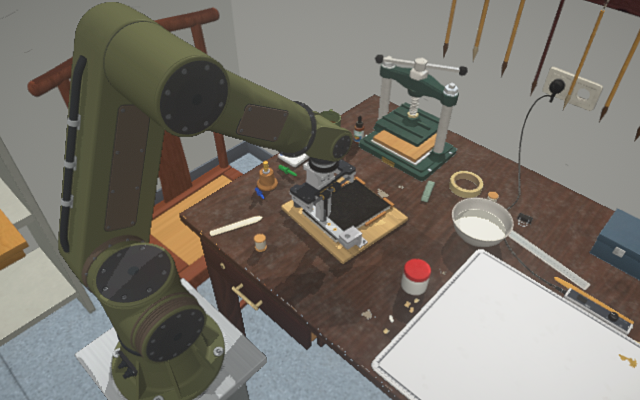

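Emit:
servo_tool(series=[[0,0.1,0,0,0,0],[-0.02,0.2,0,0,0,0],[-0.03,0.25,0,0,0,0],[-0.03,0.25,0,0,0,0],[-0.03,0.25,0,0,0,0],[-0.03,0.25,0,0,0,0],[-0.03,0.25,0,0,0,0],[-0.03,0.25,0,0,0,0],[-0.03,0.25,0,0,0,0],[-0.03,0.25,0,0,0,0]])

```text
clock: 5.4
eef_pos: [516.7, 11.6, 55.4]
eef_rot: [3.142, 0.0, 1.571]
wrist_force: [-1.9, -1.4, 0.2]
finger_gap: 15.8
```

Emit:
servo_tool(series=[[0,0,0,0,0,0],[0,0,0,0,0,0],[0,0,0,0,0,0],[0,0,0,0,0,0],[0,0,-1,0,0,0],[0,0,-3,0,0,0],[0,0,-6,0,0,0],[2,0,-9,0,0,0],[4,0,-11,0,0,0],[5,0,-12,0,0,0]], gripper=4.0)

```text
clock: 6.23
eef_pos: [517.5, 63.1, 179.1]
eef_rot: [3.137, -0.0, 1.571]
wrist_force: [0.4, 0.7, 0.2]
finger_gap: 40.0
```

Emit:
servo_tool(series=[[-1,0,0,0,0,0],[-3,-0.5,0,0,0,0],[-6,-1,0,0,0,0],[-9,-1.5,0,0,0,0],[-11,-1.5,0,0,0,0],[-12,-1.5,0,0,0,0],[-12,-1.5,0,0,0,0],[-12,-1.5,0,0,0,0],[-12,-1.5,0,0,0,0],[-12,-1.5,0,0,0,0]])

```text
clock: 7.07
eef_pos: [501.7, -57.4, 175.3]
eef_rot: [-3.141, -0.0, 1.572]
wrist_force: [0.2, -0.4, -0.8]
finger_gap: 40.0
```

Run:
```python
from h import *
c=shot('wrist','wrist5.png'); print(read_state()['eef_pos'],read_state()['finger_gap'])
```

```text
[501.74558501 -57.52190805 175.34002448] 39.951127155675685
```

View pics/wrist5.png

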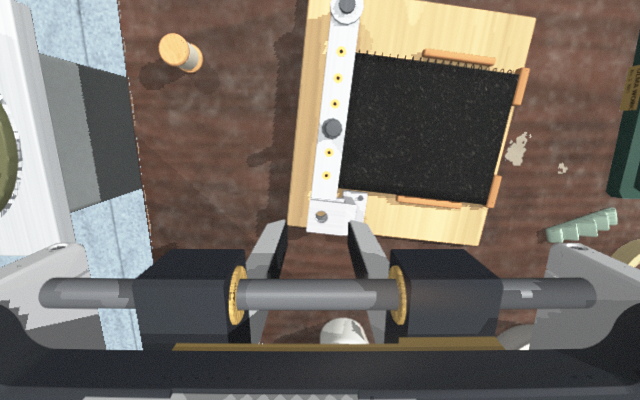

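Run:
```python
from h import *
a=cv2.imread('pics/wrist5.png')
cv2.imwrite('pics/z6.png',np.hstack([cv2.resize(a[180:240,295:375],None,fx=6,fy=6,interpolation=2),cv2.resize(a[100:160,300:345],None,fx=6,fy=6,interpolation=2)]))
cv2.imwrite('pics/z6.png',np.vstack([cv2.imread('pics/z6.png')[:, :750],cv2.resize(a[0:30,320:420],(750,225),interpolation=2)]))
```

```text
(no output)
```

View pics/z6.png

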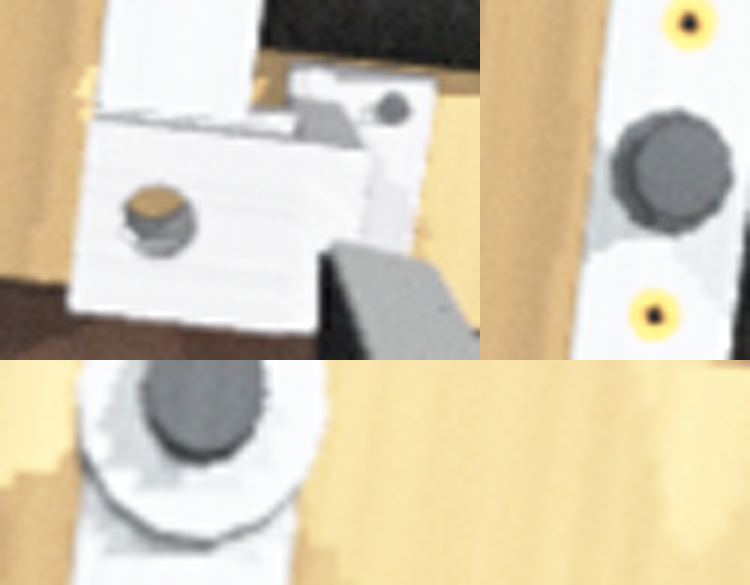

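Run:
```python
from h import *
c=load('wrist5')
P=plane(c,346.9,4.7,57);C=plane(c,295+160/6,180+221/6,58);K=plane(c,300+(683-480)/6,100+172/6,80)
print(P,C,K)
u=(P-C)[:2];u/=np.linalg.norm(u);n=np.array([u[1],-u[0]]);print('yaw',np.arctan2(u[1],u[0]),np.linalg.norm((P-C)[:2]))
print('knob offset mm',(K-P)[:2]@n, (K-P)[:2]@u)
for q,z in (((97,110),48),((250,110),48),((104,30),48),((92,117),58),((68,310),58),((365,148),58),((318,333),58)):
    p=plane(c,295+q[0]/6,180+q[1]/6,z); print(q,(p-C)[:2]@n,(p-C)[:2]@u)
# hub/bar edges at pivot
```

```text
[529.2323692  122.97499306  57.        ] [506.52234434 -82.94255655  58.        ] [517.21079265  10.22172787  80.        ]
yaw 1.4609532589540994 207.1660746056339
knob offset mm 0.4111477722672475 -113.39156966613194
(97, 110) -13.476749775381611 16.90375341800104
(250, 110) 14.57588170802116 20.009012562534974
(104, 30) -13.786004283067475 31.974034468604774
(92, 117) -14.277890971195685 17.94975042660452
(68, 310) -14.848652321985428 -18.831726540010635
(365, 148) 35.00720455727899 17.641836463543342
(318, 333) 31.395490540184614 -18.235173902962224
```

Emit:
servo_tool(series=[[1,0.1,0,0,0,0],[3,0.4,0,0,0,0],[6,0.8,0,0,0,0],[10,1.3,0,0,0,0],[14,1.8,0,0,0,0],[18,2.3,0,0,0,0],[22,2.8,0,0,0,0],[26,3.3,0,0,0,0],[29,3.6,0,0,0,0],[30,3.7,0,0,0,0]])

```text
clock: 7.95
eef_pos: [537.8, 246.5, 175.1]
eef_rot: [-3.141, -0.001, 1.575]
wrist_force: [-0.5, -0.7, -0.3]
finger_gap: 40.3
```

Emit:
servo_tool(series=[[0,0,0,0,0,0],[0,0,0,0,0,0],[0,0,0,0,0,0],[0,0,0,0,0,0],[0,0,0,0,0,0],[0,0,0,0,0,0],[0,0,0,0,0,0],[0,0,0,0,0,0],[0,0,0,0,0,0],[0,0,0,0,0,0]])

```text
clock: 8.78
eef_pos: [538.7, 241.5, 175.4]
eef_rot: [-3.142, 0.0, 1.571]
wrist_force: [0.6, -0.2, -0.0]
finger_gap: 39.8
```

Run:
```python
from h import *
c=shot('wrist','wrist6.png'); print(read_state()['eef_pos'],proj(c,[539.5,266.5,87]))
```

```text
[538.70493466 241.55321193 175.42260622] [318.05943824 174.90040357]
```

View pics/wrist6.png

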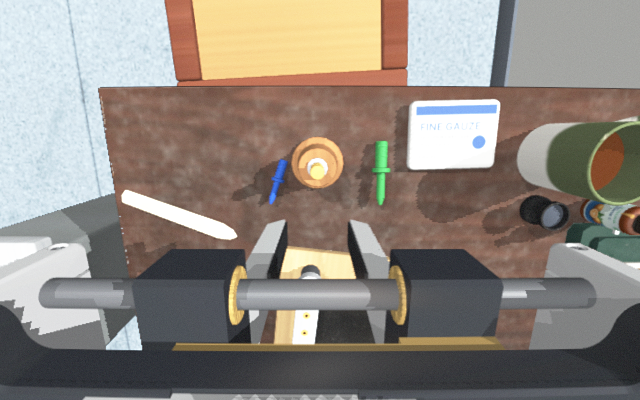

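Run:
```python
from h import *
c=load('wrist6')
a=cv2.imread('pics/wrist6.png')[130:200,260:400]
cv2.imwrite('pics/z7.png',cv2.resize(a,None,fx=5.7,fy=5.7,interpolation=2))
for v in (0,88):print(plane(c,300,v,0))
print(c['P'][:3,3])
hsv=cv2.cvtColor(a,cv2.COLOR_BGR2HSV); m=((hsv[...,0]>20)&(hsv[...,0]<32)&(hsv[...,1]>140)&(hsv[...,2]>150)).astype(np.uint8)
n,l,st,ce=cv2.connectedComponentsWithStats(m); print(st,ce)
```

```text
[519.8479668  448.51211033   0.        ]
[518.5811841  356.08481971   0.        ]
[538.63555216 308.08608266 353.64941485]
[[   0    0  140   70 9800]] [[69.5 34.5]]
```

View pics/z7.png

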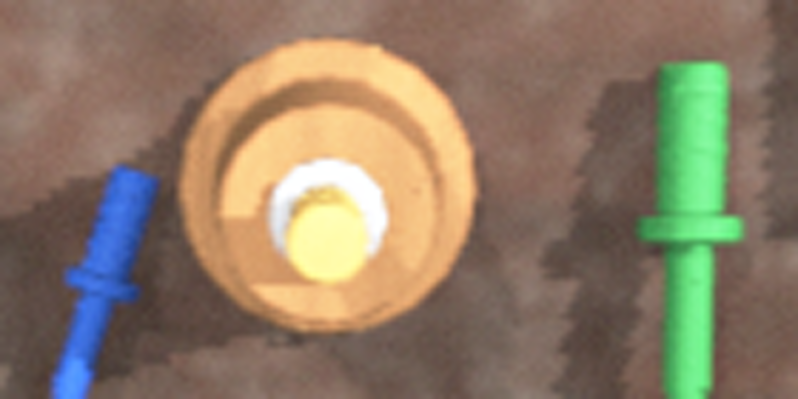

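Run:
```python
from h import *
c=load('wrist6'); print(plane(c,317.5,172.3,87),plane(c,317.7,168.1,55),plane(c,260+328/5.7,130+185/5.7,0))
```

```text
[538.97168291 268.98157268  87.        ] [539.22622232 268.75208814  55.        ] [539.14457712 268.55538562   0.        ]
```

Emit:
servo_tool(series=[[0.8,0,0.5,0,0,0],[1.8,0,1.5,0,0,0],[2.5,0.04,3,0,0,0],[2.7,0.04,4.5,0,0,0],[2.7,0.04,6,0,0,0],[2.7,0.04,6.5,0,0,0],[2.7,0.04,6.5,0,0,0],[2.7,0.04,6.5,0,0,0],[2.7,0.04,6.5,0,0,0],[2.7,0.04,6.5,0,0,0]])

```text
clock: 9.67
eef_pos: [539.4, 268.8, 111.3]
eef_rot: [3.14, -0.001, 1.571]
wrist_force: [0.6, -0.3, 0.1]
finger_gap: 39.8
```

Run:
```python
from h import *
c=shot('wrist','wrist7.png'); print(read_state()['eef_pos'],proj(c,[539,268.7,87]))
```

```text
[539.40748609 268.75171139 111.25182   ] [316.64598368 221.38350444]
```

View pics/wrist7.png

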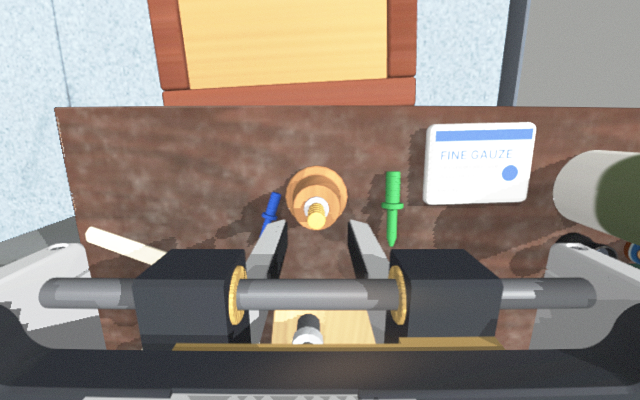

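Emit:
servo_tool(series=[[0,0,0.8,0,0,0],[0,-0.03,2.2,0,0,0],[0,-0.03,3.6,0,0,0],[0,-0.03,4.8,0,0,0],[0,-0.03,5.3,0,0,0],[0,-0.03,5.3,0,0,0],[0,-0.03,5.3,0,0,0],[0,-0.03,5.3,0,0,0],[0,-0.03,5.3,0,0,0],[0,-0.03,5.3,0,0,0]])

```text
clock: 10.55
eef_pos: [539.0, 268.7, 58.1]
eef_rot: [3.141, -0.0, 1.571]
wrist_force: [-0.5, 0.1, 0.9]
finger_gap: 40.1
```

Emit:
servo_tool(series=[[0,0,0,0,0,0],[0,0,0,0,0,0],[0,0,0,0,0,0],[0,0,0,0,0,0],[0,0,0,0,0,0],[0,0,0,0,0,0],[0,0,0,0,0,0],[0,0,0,0,0,0],[0,0,0,0,0,0],[0,0,0,0,0,0]], gripper=0.8, grip_force=20)

```text
clock: 11.38
eef_pos: [538.8, 268.6, 57.5]
eef_rot: [3.142, -0.0, 1.571]
wrist_force: [-0.1, -0.4, 1.0]
finger_gap: 13.7
```

Run:
```python
from h import *
c=shot('wrist','wrist8.png'); print(read_state())
```

```text
{'clock': 11.4333, 'joints': array([4.01616400e-01, 5.67579432e-01, 1.50410713e+00, 7.78535597e-06,
       1.06983425e+00, 4.01650351e-01]), 'qd': array([ 0.00023645,  0.00018629, -0.00013522, -0.00027945, -0.00048391,
       -0.00018479]), 'effort': array([ 8.35581974e-03, -6.30557084e+01, -3.08158350e+01,  7.37456325e-02,
       -4.74351423e-02, -4.14925353e-04]), 'eef_pos': array([538.82729562, 268.60589486,  57.48433231]), 'eef_rot': array([ 3.14152921e+00, -3.43685697e-05,  1.57075864e+00]), 'wrist_force': array([ 0.01965748, -1.28215064,  1.32112326]), 'moment': array([0.03304322, 0.04025355, 0.02888155]), 'finger_gap': 13.640468962592978}
```

View pics/wrist8.png

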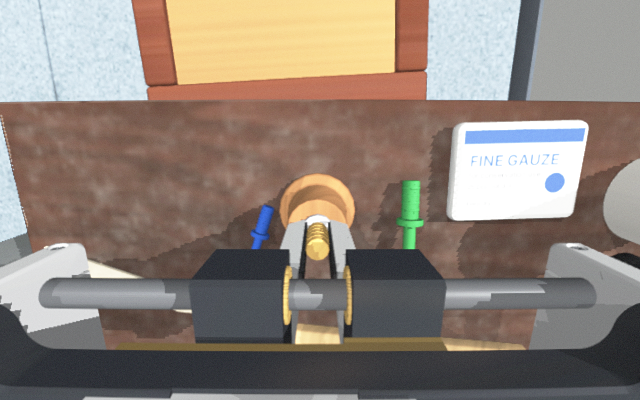

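Emit:
servo_tool(series=[[0,0,-0.5,0,0,0],[0,0,-1.5,0,0,0],[0,0,-3,0,0,0],[0,0,-4.7,0,0,0],[0,0,-6.4,0,0,0],[0,0,-8,0,0,0],[0,0,-9.2,0,0,0],[0,0,-9.7,0,0,0],[0,0,-9.7,0,0,0],[0,0,-9.7,0,0,0]])

```text
clock: 12.27
eef_pos: [538.6, 268.5, 154.0]
eef_rot: [-3.141, 0.0, 1.571]
wrist_force: [-0.9, -0.3, -0.3]
finger_gap: 13.4
```

Emit:
servo_tool(series=[[-0.7,-0.1,0,0,0,0],[-2,-0.2,0,0,0,0],[-4.5,-0.5,0,0,0,0],[-7.5,-0.8,0,0,0,0],[-11,-1.1,0,0,0,0],[-14,-1.4,0,0,0,0],[-17,-1.7,0,0,0,0],[-19.5,-1.9,0,0,0,0],[-21.5,-2.1,0,0,0,0],[-23,-2.2,0,0,0,0]])

```text
clock: 13.1
eef_pos: [515.8, 36.0, 153.9]
eef_rot: [-3.141, 0.0, 1.569]
wrist_force: [0.0, 0.5, -0.7]
finger_gap: 13.4
```

Emit:
servo_tool(series=[[-1.5,-0.1,0,0,0,0],[-3.5,-0.2,0,0,0,0],[-5.5,-0.4,0,0,0,0],[-7.5,-0.6,0,0,0,0],[-9.2,-0.8,0,0,0,0],[-10.6,-0.95,0,0,0,0],[-11.6,-1,0,0,0,0],[-12,-1,0,0,0,0],[-12.1,-1,0,0,0,0],[-12.1,-1,0,0,0,0]])

```text
clock: 13.93
eef_pos: [506.6, -82.4, 154.3]
eef_rot: [-3.141, -0.0, 1.571]
wrist_force: [0.3, 0.7, -0.4]
finger_gap: 13.6
```

Run:
```python
from h import *
c=shot('wrist','wrist9.png'); print(read_state()['eef_pos'],read_state()['finger_gap'])
c=shot('scene','scene9.png'); shot('side','side9.png')
a=cv2.imread('pics/scene9.png')[170:270,270:400]; cv2.imwrite('pics/z9.png',cv2.resize(a,None,fx=5,fy=5,interpolation=2))
```

```text
[506.7184589  -82.05114237 154.30683398] 13.259592604724237
```

View pics/wrist9.png

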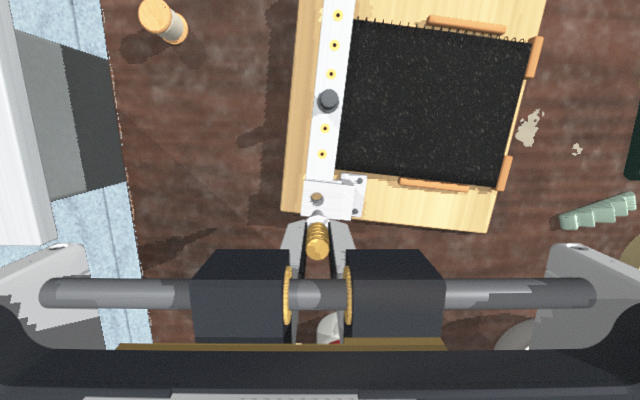

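View pics/z9.png

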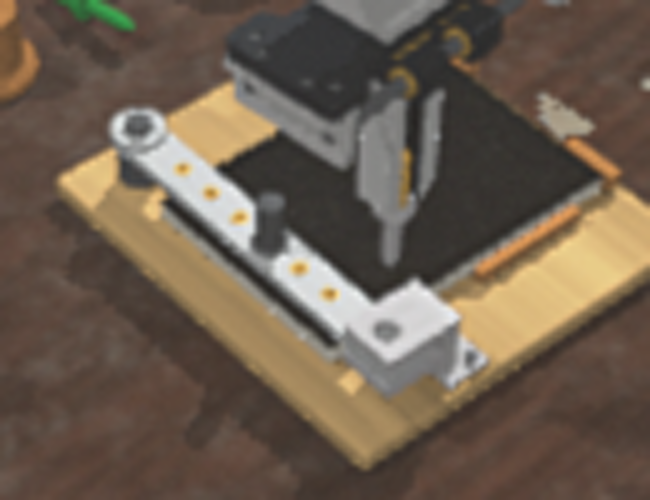

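View pics/side9.png

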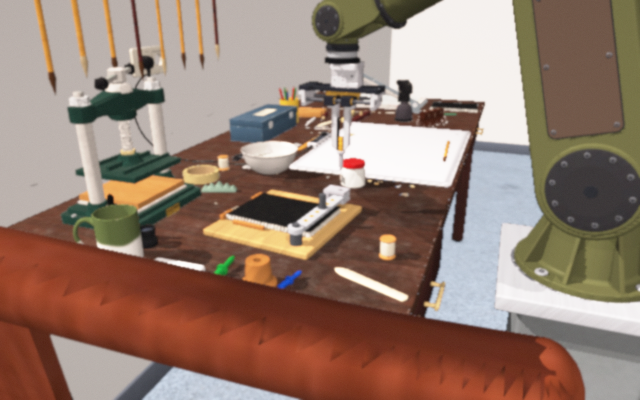

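Emit:
servo_tool(series=[[0,0,0.5,0,0,0],[0,0,1.2,0,0,0],[0,0,2,0,0,0],[0,0,2.8,0,0,0],[0,0,3.5,0,0,0],[0,0,4,0,0,0],[0,0,4,0,0,0],[0,0,4,0,0,0],[0,0,4,0,0,0],[0,0,4,0,0,0]])

```text
clock: 14.92
eef_pos: [507.0, -82.5, 114.8]
eef_rot: [3.141, 0.0, 1.571]
wrist_force: [0.3, 1.0, -0.3]
finger_gap: 13.5
```

Run:
```python
from h import *
print(read_state()['eef_pos'],read_state()['finger_gap'])
w=shot('wrist','wristA.png');c=shot('scene','sceneA.png'); shot('side','sideA.png')
a=cv2.imread('pics/sceneA.png')[195:255,325:385]; b=cv2.imread('pics/sideA.png')[170:230,310:370]; d=cv2.imread('pics/wristA.png')[180:260,280:360]
f=lambda q:cv2.resize(q,(400,400),interpolation=2)
cv2.imwrite('pics/zA.png',np.hstack([f(a),f(b)]));cv2.imwrite('pics/zA2.png',cv2.resize(d,(600,600),interpolation=2))
```

```text
[506.98745041 -82.45736792 114.84576415] 13.545927874813177
```

View pics/zA.png

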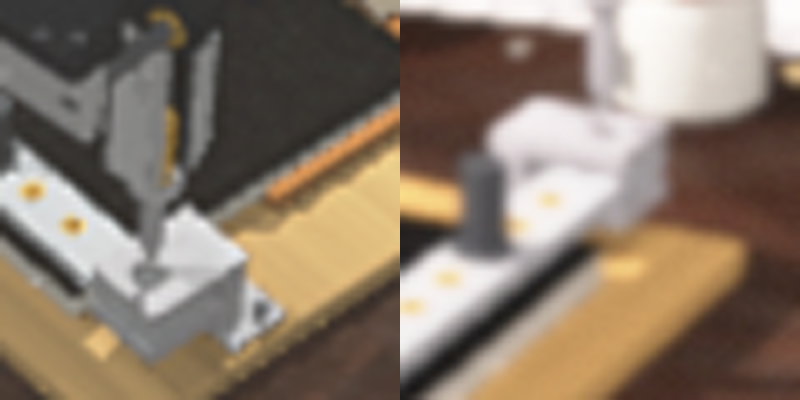

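View pics/zA2.png

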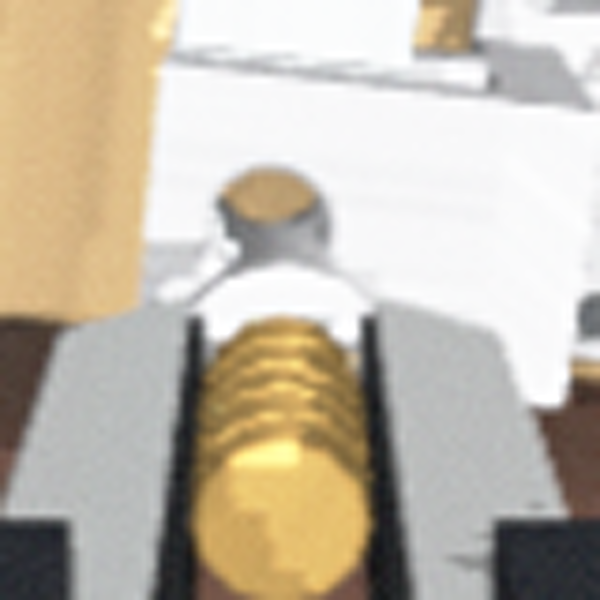

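Run:
```python
from h import *
w=load('wristA');s=load('sceneA');d=load('sideA')
print('hole',plane(w,316.4,209.6,58),'griptop',plane(w,317.7,248.9,143.8))
for c,o,n in((s,(325,195),'scene'),(d,(310,170),'side')):
    for p in([507,-82.5,66.8],[507,-82.5,58],[506.5,-82.5,58]): print(n,(proj(c,p)-o)*6.667)
print('scene hole',plane(s,325+150/6.667,195+272/6.667,58),'tip',plane(s,325+152/6.667,195+262/6.667,66.8))
```

```text
hole [506.28760945 -82.66426577  58.        ] griptop [507.16953076 -81.3636526  143.8       ]
scene [144.88132581 255.92019891]
scene [143.88801711 271.08861977]
scene [143.04508064 271.77499902]
side [199.0012889  101.97438782]
side [198.72073232 125.94344468]
side [200.09617555 126.11737106]
scene hole [508.29378154 -84.54687184  58.        ] tip [506.51198318 -86.61083302  66.8       ]
```

Emit:
servo_tool(series=[[0,-0.03,0.3,0,0,0],[0,-0.03,0.6,0,0,0],[0,-0.03,0.9,0,0,0],[0,-0.03,1.2,0,0,0],[0,-0.03,1.5,0,0,0],[0,-0.03,1.7,0,0,0],[0,-0.03,1.8,0,0,0],[0,-0.03,1.8,0,0,0],[0,-0.03,1.8,0,0,0],[0,-0.03,1.8,0,0,0]])

```text
clock: 15.9
eef_pos: [506.6, -82.4, 96.6]
eef_rot: [3.141, 0.0, 1.571]
wrist_force: [-0.4, -0.3, -0.3]
finger_gap: 13.6
```

Run:
```python
from h import *
q=read_state();print(q['eef_pos'],q['wrist_force'],q['moment'])
w=shot('wrist','wristB.png');c=shot('scene','sceneB.png')
a=cv2.imread('pics/sceneB.png')[195:255,325:385]; d=cv2.imread('pics/wristB.png')[190:260,280:350]
f=lambda q:cv2.resize(q,(400,400),interpolation=2)
cv2.imwrite('pics/zB.png',np.hstack([f(a),f(d)]))
```

```text
[506.56696306 -82.43002538  96.57929322] [-0.44066166 -0.29798853 -0.32434642] [-0.01798425 -0.00298526  0.01921911]
```

View pics/zB.png

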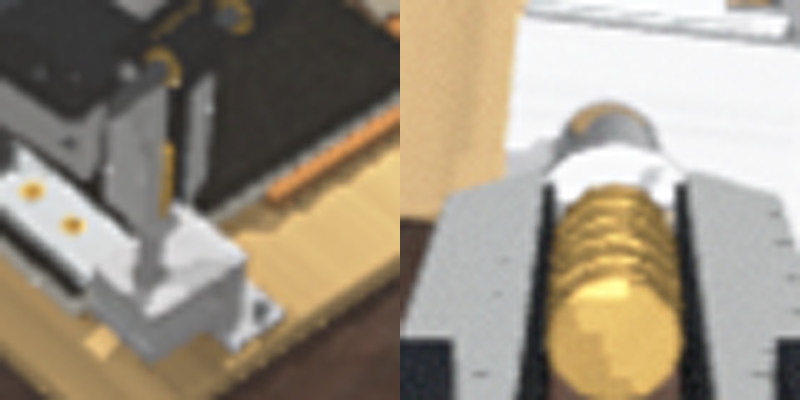

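Emit:
servo_tool(series=[[0,-0.03,0.2,0,0,0],[0,-0.05,0.4,0,0,0],[0,-0.05,0.6,0,0,0],[0,-0.05,0.8,0,0,0],[0,-0.05,1.0,0,0,0],[0,-0.05,1.2,0,0,0],[0,-0.05,1.4,0,0,0],[0,-0.05,1.5,0,0,0],[0,-0.05,1.5,0,0,0],[0,-0.05,1.5,0,0,0]])

```text
clock: 16.83
eef_pos: [506.0, -82.4, 81.4]
eef_rot: [-3.142, 0.0, 1.571]
wrist_force: [-1.2, 0.2, -1.3]
finger_gap: 13.4
```

Run:
```python
from h import *
q=read_state();print(q['eef_pos'],q['wrist_force'],q['moment'])
w=shot('wrist','wristC.png');c=shot('scene','sceneC.png')
a=cv2.imread('pics/sceneC.png')[195:255,325:385]; d=cv2.imread('pics/wristC.png')[190:260,280:350]
f=lambda q:cv2.resize(q,(400,400),interpolation=2)
cv2.imwrite('pics/zC.png',np.hstack([f(a),f(d)]))
```

```text
[506.00056132 -82.41114939  81.44362828] [-1.1886559   0.22215051 -1.25419967] [ 0.00037902 -0.02061338 -0.02281763]
```

View pics/zC.png

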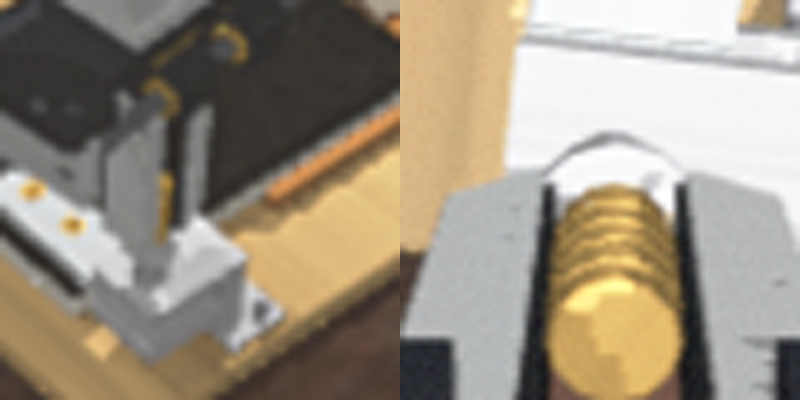

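Emit:
servo_tool(series=[[0,0,0.2,0,0,0],[0,0,0.4,0,0,0],[0,0,0.6,0,0,0],[0,0,0.8,0,0,0],[0,0,1.0,0,0,0],[0,0,1.2,0,0,0],[0,0,1.35,0,0,0],[0,0,1.45,0,0,0],[0,0,1.5,0,0,0],[0,0,1.5,0,0,0]])

```text
clock: 17.77
eef_pos: [506.0, -82.4, 66.4]
eef_rot: [-3.142, -0.0, 1.571]
wrist_force: [-0.4, 0.4, -0.6]
finger_gap: 14.0
```

Run:
```python
from h import *
q=read_state();print(q['eef_pos'],q['wrist_force'],q['moment'])
c=shot('scene','sceneD.png');shot('side','sideD.png')
a=cv2.imread('pics/sceneD.png')[195:255,325:385]; d=cv2.imread('pics/sideD.png')[170:230,310:370]
f=lambda q:cv2.resize(q,(400,400),interpolation=2)
cv2.imwrite('pics/zD.png',np.hstack([f(a),f(d)]))
```

```text
[505.98430582 -82.39681302  66.38889509] [-0.42873512  0.43826753 -0.56755493] [-0.02482537 -0.0699731  -0.03979648]
```

View pics/zD.png

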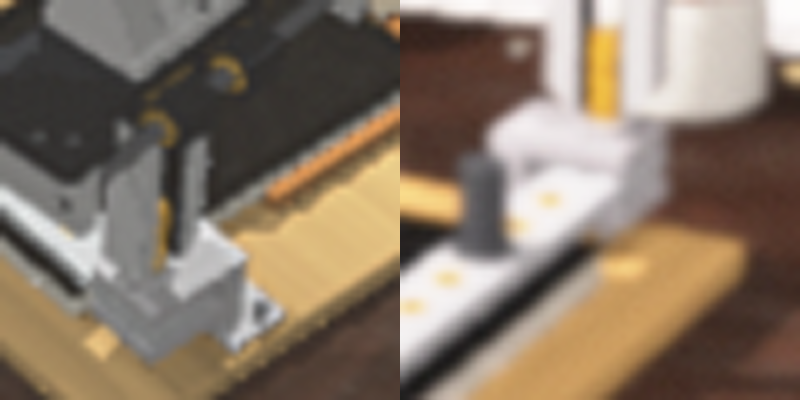

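Almost seated; a further 1.5 mm gentle press, then release and retreat.

Emit:
servo_tool(series=[[0,0,0.05,0,0,0],[0,0,0.1,0,0,0],[0,0,0.15,0,0,0],[0,0,0.15,0,0,0],[0,0,0.15,0,0,0],[0,0,0.15,0,0,0],[0,0,0.15,0,0,0],[0,0,0.15,0,0,0],[0,0,0.15,0,0,0],[0,0,0.15,0,0,0]])

```text
clock: 18.7
eef_pos: [506.2, -82.5, 66.1]
eef_rot: [3.141, 0.0, 1.571]
wrist_force: [-5.9, 1.0, 14.9]
finger_gap: 13.0
```

Emit:
servo_tool(series=[[0,0,0,0,0,0],[0,0,0,0,0,0],[0,0,0,0,0,0],[0,0,0,0,0,0],[0,0,0,0,0,0],[0,0,0,0,0,0],[0,0,0,0,0,0],[0,0,0,0,0,0],[0,0,0,0,0,0],[0,0,0,0,0,0]], gripper=4.5)

```text
clock: 19.53
eef_pos: [506.0, -82.4, 64.9]
eef_rot: [3.142, -0.0, 1.571]
wrist_force: [0.7, 0.0, 0.3]
finger_gap: 45.0
```

Emit:
servo_tool(series=[[0,0,-0.5,0,0,0],[0,0,-1.5,0,0,0],[0,0,-3,0,0,0],[0,0,-5,0,0,0],[0,0,-7.5,0,0,0],[1,0,-9.5,0,0,0],[2,0,-11,0,0,0],[3,0,-12,0,0,0],[3,0,-12,0,0,0],[3,0,-12,0,0,0]])

```text
clock: 20.37
eef_pos: [506.0, -52.1, 185.1]
eef_rot: [3.141, 0.0, 1.572]
wrist_force: [0.3, -0.5, 0.6]
finger_gap: 44.9
```

Run:
```python
from h import *
q=read_state();print(q['eef_pos'],q['wrist_force'],q['qd'])
w=shot('wrist','wristE.png');c=shot('scene','sceneE.png');shot('side','sideE.png')
a=cv2.imread('pics/sceneE.png')[195:255,325:385]; d=cv2.imread('pics/sideE.png')[150:210,310:370]
f=lambda q:cv2.resize(q,(400,400),interpolation=2)
cv2.imwrite('pics/zE.png',np.hstack([f(a),f(d)]))
print([proj(w,[506.3,-82.5,z]) for z in (58,63,95)])
```

```text
[505.99747237 -52.12147303 185.08615085] [ 0.34594727 -0.45002648  0.56638636] [-0.01596808  0.02477907  0.01820261 -0.00320932 -0.00839141 -0.00759513]
[array([317.42509764, 218.33007961]), array([317.4327145 , 219.69934634]), array([317.48763315, 229.57296561])]
```

View pics/zE.png

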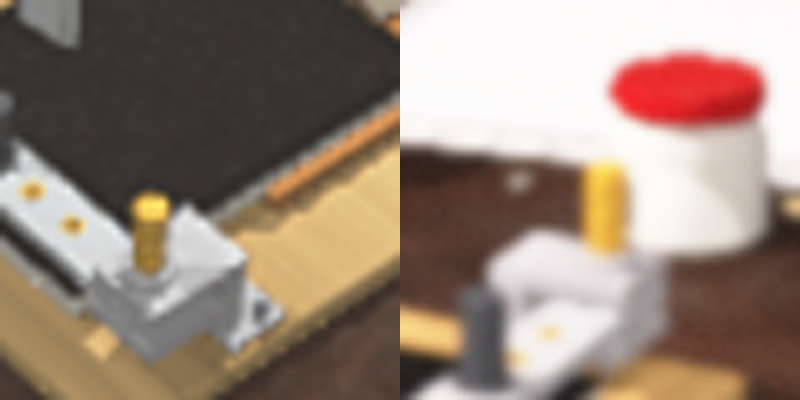

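View pics/wristE.png

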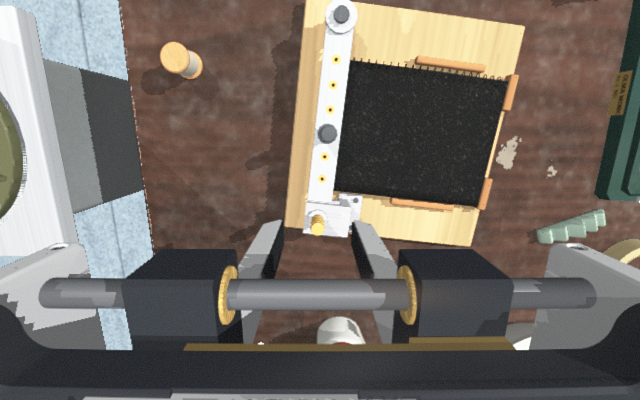

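Run:
```python
from h import *
a=cv2.imread('pics/wristE.png')
cv2.imwrite('pics/zF.png',cv2.resize(a[180:250,290:365],None,fx=8,fy=8,interpolation=2))
```

```text
(no output)
```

View pics/zF.png

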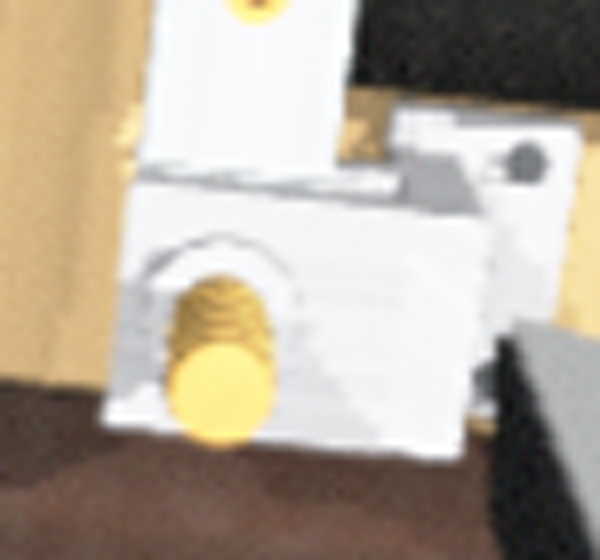

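Run:
```python
from h import *
c=load('wristE'); g=lambda x,y,z:plane(c,290+x/8,180+y/8,z)
print('griptop',g(220,393,95),'collar',g(222,310,63))
A,B=g(137,178,58),g(104,428,58); u=(A-B)[:2]/np.linalg.norm((A-B)[:2]); n=np.array([u[1],-u[0]])
M=(A+B)[:2]/2+14*n; print('hole from edges',M,'yaw',np.arctan2(u[1],u[0]))
for p in((140,165,48),(335,165,48)): print((g(*p)[:2]-M)@n)
print('scene griptop z95',plane(load('sceneE'),325+152/6.667,195+207/6.667,95))
q=read_state();print(q['clock'],q['wrist_force']); sign_off()
```

```text
griptop [506.31216674 -82.02725465  95.        ] collar [506.65094009 -81.39853274  63.        ]
hole from edges [506.23166271 -84.10203287] yaw 1.4355330598797884
-13.825731416038378
13.820732195279561
scene griptop z95 [507.75013367 -83.81589566  95.        ]
20.5167 [ 0.65283076 -0.13975094 -0.27372524]
the job is handed in; nothing more can be done
```

The jig is ready and handed in at 20.5 s. I gripped the bar by its knob and swung it into the clevis. I then took the brass pin from its stand, pushed it down through both plates and the bar until the collar seated (15 N on the wrist), let go and backed off.

Last checks:
- **Bar:** its edges lie at -13.8 and +13.8 mm about the clevis hole centre line, so it is aligned.
- **Pin:** it stands upright, with grip top and collar centres within about 0.8 mm of each other. It is within about 0.5 mm in x and 1 mm in y of where I had measured the hole.
- **Disagreement:** a second hole estimate, taken from the plate's edges, put the centre 2–3 mm from the pin along y. I took that as edge-picking error, because the pin went in with only about 1 N of side force. The scene camera also reads about 2–3 mm off the wrist camera in y throughout.
- **Paste jar:** I saw it still standing in the last pictures, but did not measure its position again.
- **Look-alikes:** the blue and green pins, which were balanced on their tips, were lying down by the time I had closed the bar. The arm had not been near them, and I left them alone.

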